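Nest the steel sample vessels and hold the pipette ready over them

TASK

Set up the jacketed sample: stand the beaker in the shallow dish and the tall narrow cup inside the beaker, setting each down flat rather than dropping it. Then lift the short pipette out of its stand, carry it across to the vessels, clear of the tube rack, without letting it touch the rack or a vessel, and finish while still holding it upright and still, its tip centred over the mouth of the cup and hovering about one centimetre above the rim, touching nothing. Do not tip any vessel over or push the other things on the bench about.

Things in the scene. Friction and masses are not known exactly. Their poses are not given: they have to be found in the camera images.
- dish: Shallow round dish of plain steel, open at the top: 100 mm outer diameter at the foot, 110 mm at the rim, 32 mm high, walls 3 mm, floor 4 mm thick, about 0.25 kg. The widest of three steel vessels; the three may have swapped places. Origin at the centre of its underside, z up its axis.
- beaker: Straight round steel beaker, open at the top: 62 mm outer diameter, 60 mm high, walls 3 mm, floor 4 mm thick, about 0.14 kg. Stands upright on the table. It can be gripped across its outside near the top, where it rises above the dish's rim when inside the dish. Origin at the centre of its underside, z up its axis.
- cup: Tall narrow straight steel cup, open at the top: 40 mm outer diameter, 34 mm inside, 92 mm high, walls 3 mm, floor 4 mm thick, about 0.10 kg. Stands upright on the table. It can be gripped across its outside near the top; it rises 36 mm above the beaker's rim when inside it. Origin at the centre of its underside, z up its axis.
- cup_rim (a point): Centre of the cup's mouth, at rim height (92 mm above its underside); z up the cup's axis.
- pipette: Short white and grey round pipette, 0.09 kg, upright in the stand. Up from the tip: taper 4 to 9 mm thick to 45 mm; shaft 12 mm thick to 64; flange 33 mm wide to 70 (rests on the stand's top plate; lift straight up over 64 mm to clear it); body 26 mm in diameter to 128 (grip at 108); rod, then plunger button 18 mm wide to 150. Origin at the tip's point, z towards the button.
- stand: Grey pipette stand fixed to the bench: foot 130 x 90 mm, end panels, and a top plate 120 x 80 mm whose upper face is 85 mm above the table, with two 22 mm through holes 56 mm apart along its x axis; the pipette hangs loosely in the hole at x = -28 mm, the other is empty. Origin at the centre of its foot on the table.
- rack: White tube rack with eight capped tubes, 180 mm along its own x axis, 60 mm wide, 110 mm high to the top of the caps, 0.9 kg, loose. It stands between the stand and the vessels. Origin at the centre of its underside.
- bottle: Bystander: white plastic bottle, 56 mm in diameter, 130 mm high. Origin at the centre of its underside.
- stopper: Bystander: black rubber stopper, 30 mm wide, 24 mm high, among the vessels. Origin at the centre of its underside.
- slidebox: Bystander: cardboard slide box, 80 x 50 x 30 mm high. Origin at the centre of its underside.
- jar: Bystander: amber jar with a black cap, 48 mm in diameter, 60 mm high. Origin at the centre of its underside.
- petri: Bystander: stack of clear petri dishes, 84 mm in diameter, 30 mm high. Origin at the centre of its underside.
- weight: Bystander: brass weight, 32 mm in diameter, 30 mm high. Origin at the centre of its underside.

How it is judged:
On the way, in this order (a step that is already met when the one before it is completed fails the run):
1. the beaker stands on the floor of the dish and the cup on the floor of the beaker, upright, released and at rest, while the pipette is still in its stand (horizontal distance between beaker and dish below 0.022 m and z of beaker in the frame of dish between 0 and 0.008 m and horizontal distance between cup and beaker below 0.013 m and z of cup in the frame of beaker between 0 and 0.008 m and angle between each of dish, beaker, cup's own z axis and vertical below 0.1 rad and contact force between each of dish, beaker, cup and the fingers below 0.05 N and linear speed of each of dish, beaker, cup below 0.03 m/s and height (world z) of pipette below 0.04 m), for 0.2 s.
2. the pipette is lifted clear of its stand (tip more than 95 mm above the table) with the vessels still nested (horizontal distance between beaker and dish below 0.022 m and z of beaker in the frame of dish between 0 and 0.008 m and horizontal distance between cup and beaker below 0.013 m and z of cup in the frame of beaker between 0 and 0.008 m and angle between each of dish, beaker, cup's own z axis and vertical below 0.1 rad and height (world z) of pipette above 0.095 m), for 0.1 s.
At the end, for the whole second after the job is handed in: Ends holding: pipette in the fingers, touching nothing else, still, upright to 0.15 rad, tip within 9 mm of the cup axis and 3 to 25 mm above its rim; beaker on the dish floor (22 mm off centre at most), cup on the beaker floor (13 mm), all upright to 0.1 rad, at rest and untouched (horizontal distance between beaker and dish below 0.022 m and z of beaker in the frame of dish between 0 and 0.008 m and horizontal distance between cup and beaker below 0.013 m and z of cup in the frame of beaker between 0 and 0.008 m and angle between each of dish, beaker, cup's own z axis and vertical below 0.1 rad and contact force between each of dish, beaker, cup and the fingers below 0.05 N and linear speed of each of dish, beaker, cup below 0.03 m/s and horizontal distance between pipette and cup_rim below 0.009 m and z of pipette in the frame of cup_rim between 0.003 and 0.025 m and angle between pipette's own z axis and vertical below 0.15 rad and linear speed of pipette below 0.02 m/s and contact force between pipette and the fingers above 1 N and contact force between pipette and dish below 0.05 N and contact force between pipette and beaker below 0.05 N and contact force between pipette and cup below 0.05 N and contact force between pipette and rack below 0.05 N and contact force between pipette and stand below 0.05 N and contact force between pipette and bottle below 0.05 N and contact force between pipette and stopper below 0.05 N and contact force between pipette and slidebox below 0.05 N and contact force between pipette and jar below 0.05 N and contact force between pipette and petri below 0.05 N and contact force between pipette and weight below 0.05 N); the arm keeps its last pose, push and grip.
It fails at once if the pipette touches the rack or a vessel (contact force between pipette and rack above 0.3 N or contact force between pipette and dish above 0.3 N or contact force between pipette and beaker above 0.3 N or contact force between pipette and cup above 0.3 N).
It fails at once if a vessel or the pipette tips over (more than 0.7 rad) (angle between any of dish, beaker, cup, pipette's own z axis and vertical above 0.7 rad).
It fails at once if the beaker, cup or pipette is dropped (moves faster than 0.65 m/s out of the fingers, a fall of more than 20 mm) ((contact force between beaker and the fingers below 0.01 N and linear speed of beaker above 0.65 m/s) or (contact force between cup and the fingers below 0.01 N and linear speed of cup above 0.65 m/s) or (contact force between pipette and the fingers below 0.01 N and linear speed of pipette above 0.65 m/s)).
It fails at once if the rack or another bystander is pushed more than 20 mm (distance of any of rack, bottle, stopper, slidebox, jar, petri, weight from where it was at the start of the episode above 0.02 m).
It also fails if it takes over 64 s, if anything falls off the work surface, if the arm or the gripper's body presses on something with over 40 N, if the wrist force passes 120 N, or if a joint passes its speed limit or range.

ROBOT

A 7-joint arm with a two-finger parallel gripper is mounted at the origin on the work surface. World frame = base frame: x ahead of the robot, y to its left, z up, the work surface at z = 0. Lengths are in m, angles in rad, forces in N, time in s.
With the tool pointing down it reaches from about 0.4 to 0.85 m from the base axis. Payload 10.4 kg.
Tool frame: the origin (TCP) lies between the finger pads; the fingertips stand 14 mm ahead of it and the grasp point (between the pads) lies 5 mm behind it (ctrl.tcp_to_tips is the distance from the TCP to the fingertips, in m); z points along the fingers, y is the line along which they close (so a half turn about z gives the same grasp; the last joint's range is limited). The gripper opens to 85 mm and grips with 20 to 120 N. Pads are 22 mm wide; open, the fingers measure 114 mm over their backs; the gripper's body (76 mm by 85 mm) begins 54 mm behind the grasp point. The pads swing forward as they close: fully open they stand 13 mm farther back than shut.
Start: joints at [1.294, 0.332, -0.065, 1.46, 0.022, 1.35, -0.088], TCP at [0.157, -0.605, 0.245] pointing down, gripper open.
Joint ranges: [-2.6, 2.6], [-0.5, 2.12], [-1.47, 1.34], [0.16, 2.42], [-1.27, 4.41], [0.06, 2.06], [-2.6, 2.6]. Speed limits (rad/s): [2.22, 2.22, 2.79, 2.79, 3.14, 3.14, 3.14].

INTERFACE

Orientations are given as a rotation vector (axis times angle).
In Python, from bench import ctrl gives the robot as it stands.
- The arm moves only by the tool creep_tool, called after "Request:" as name([rows], argument=value, ...), one row to a line, values as JSON. Schema: {"type":"object","properties":{"rows":{"type":"array","items":{"type":"array","items":{"type":"number"},"minItems":7,"maxItems":7},"minItems":1,"maxItems":10},"only":{"type":"string"},"quiet":{"type":"boolean"},"lines":{"type":"string"}},"required":["rows"],"additionalProperties":false}. rows is a list of rows, 1 to 10 of them, each of 7 numbers: dx, dy, dz in m, then a rotation vector rx, ry, rz in rad, then the finger opening in m; each row shifts and turns the commanded pose from where the row before left it, along the tool's axes as they then stand; what a row does not reach is not made up. A row lasts 1/8 s, in which the tool goes at most 0.0625 m and 0.188 rad, less where a joint would pass 70% of its speed; a pose out of reach is approached as far as the arm can. The fingers move at their own pace and stop on an object; the grip force is fixed at half the most. Time passes only in rows, so rows that do not move let the fingers close. The tool returns the time, the measured TCP pose, the force, the opening and the grip force at its end. only (a regular expression) keeps the lines of the reply that match it, lines (a string "A,B") keeps lines A to B, and quiet returns only ok. Input that does not fit is refused with a message, and nothing moves.
- ctrl.get_obs(): the state, without advancing time (a new reading comes with each control period).
- ctrl.get_image(name): name is "side" or "top" or "wrist"; returns a dict with "color" (480x640x3 uint8, blue, green, red), "mtx" (3x3 intrinsics, pixels), "k1" (the pictures are not rectified: a ray, as slopes to the right and down, at radius r is drawn at 1 + k1 r^2 times it, then the intrinsics apply), "T" (4x4, takes a point from camera to world coordinates). Camera axes: x right, y down, z forward; pixel columns grow to the right and rows downward; lengths in m; the calibration is good to about 2 mm. A picture is of the moment at which its call begins. There is no depth.
- ctrl.sign_off(): hands the job in; it is judged then, once.
The state is a dict: "t": time; "joint_pos": joint angles; "qd": joint speeds; "joint_torque": joint torques, N m; "tcp_pos": TCP position; "tcp_rot": TCP orientation; "contact_force": force on the tool from outside, world axes, zero at the start; "torque": the same for the moment, N m; "finger_gap": finger opening in m; "grip_force": force on a finger pad.
Only numpy, scipy, OpenCV 4.12 (cv2) and the standard library are available. Lean on these libraries where they do the work, as an engineer would, in place of code of your own. Each camera call takes 0.05 s, during which the arm holds its last target. There are 200 camera calls.

## Working session

There is one attempt and no reset: what is moved stays moved. The work goes in short steps, Python scripts to look and compute and a tool call to move; the robot and the scene stay as the last step left them, time stands still between calls to the robot, and variables do not carry over. Pictures are saved under pics/ and viewed, at most 10 in all, crops included, and the job is handed in when it is done.

```bash
ls; mkdir -p pics
```

Run:
```python
from bench import ctrl
import cv2
for n in ("top","side"):
    d=ctrl.get_image(n); cv2.imwrite(f"pics/{n}0.png",d["color"]); print(n,d["mtx"].tolist(),d["k1"],d["T"].round(4).tolist())
o=ctrl.get_obs(); print(o["t"],o["tcp_pos"],o["tcp_rot"],o["finger_gap"])
```

```text
bench.py
pics
top [[586.2573938807939, 0.0, 323.9071122679999], [0.0, 586.2573938807939, 242.12536338962153], [0.0, 0.0, 1.0]] -0.1437107291739516 [[-0.022, -0.989, 0.1464, 0.4023], [-0.9997, 0.0227, 0.0034, 0.0118], [-0.0067, -0.1463, -0.9892, 1.3006], [0.0, 0.0, 0.0, 1.0]]
side [[589.7049364442653, 0.0, 332.3307536780799], [0.0, 589.7049364442653, 230.69778514552632], [0.0, 0.0, 1.0]] -0.0375122574653483 [[-0.855, -0.3549, 0.3782, 0.0939], [-0.5182, 0.553, -0.6524, 0.8966], [0.0224, -0.7538, -0.6567, 0.9533], [0.0, 0.0, 0.0, 1.0]]
0.1 [ 0.15684514 -0.60467408  0.24460218] [-3.11508854e+00 -3.97459628e-01  3.31195608e-04] 0.08522487301321625
```

View pics/top0.png

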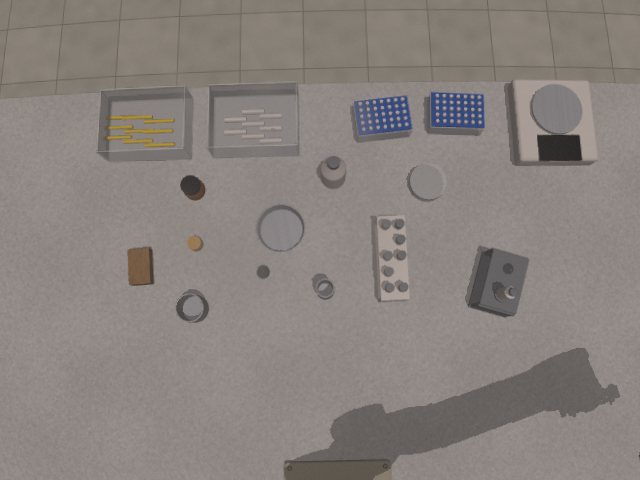

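View pics/side0.png

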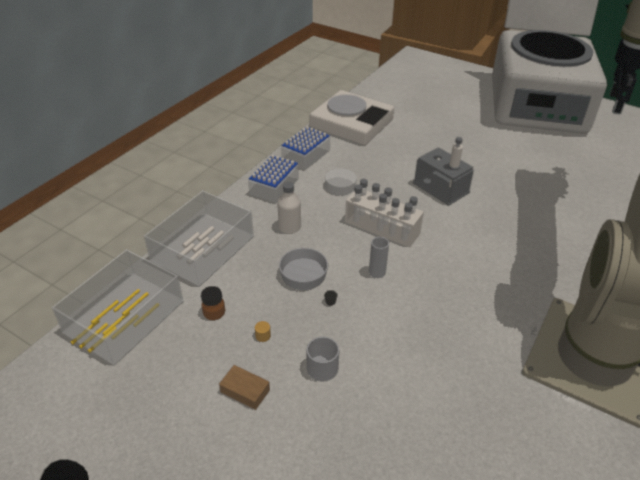

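The top view shows the dish at (281,229), beaker at (192,307), cup at (325,288), stopper at (263,271), rack at (393,258) and the pipette button at about (510,293). The side view agrees: dish (303,268), beaker (322,358), cup (378,257), pipette (456,152). Next I'll enlarge these.

Create h.py:
```python
import numpy as np, cv2
from scipy.optimize import least_squares
def proj(d,P):
    P=np.atleast_2d(P); T=d["T"]; c=(P-T[:3,3])@T[:3,:3]; s=c[:,:2]/c[:,2:]
    s=s*(1+d["k1"]*(s**2).sum(1,keepdims=True)); K=d["mtx"]
    return s*[K[0,0],K[1,1]]+K[:2,2]
def at_z(d,uv,z):
    K=d["mtx"]; q=(np.array(uv,float)-K[:2,2])/[K[0,0],K[1,1]]; s=q.copy()
    for _ in range(30): s=q/(1+d["k1"]*(s**2).sum())
    r=d["T"][:3,:3]@[*s,1]; o=d["T"][:3,3]; return o+r*(z-o[2])/r[2]
def tiles(d,cs,f,w=66,h=75,k=4):
    t=[]
    for (u,v) in cs:
        c=cv2.resize(d["color"][v-h//2:v-h//2+h,u-w//2:u-w//2+w],None,fx=k,fy=k,interpolation=cv2.INTER_CUBIC)
        for i in range(0,w,10): cv2.line(c,(i*k,0),(i*k,6),(0,255,0),1); cv2.putText(c,str(u-w//2+i),(i*k,16),0,.33,(0,255,0),1)
        for i in range(0,h,10): cv2.line(c,(0,i*k),(6,i*k),(0,255,255),1); cv2.putText(c,str(v-h//2+i),(7,i*k+4),0,.33,(0,255,255),1)
        t.append(c)
    n=len(t)//2; cv2.imwrite(f,np.vstack([np.hstack(t[:n]),np.hstack(t[n:])]))
```

Run:
```python
from bench import ctrl
from h import *
import pickle
a=ctrl.get_image("top"); b=ctrl.get_image("side"); pickle.dump((a,b),open("im0.pkl","wb"))
tiles(a,[(281,229),(192,307),(325,288),(263,271),(393,258),(505,285)],"pics/t1.png")
tiles(b,[(303,268),(322,358),(378,257),(456,160),(385,205),(445,175)],"pics/s1.png")
```

```text
(no output)
```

View pics/t1.png

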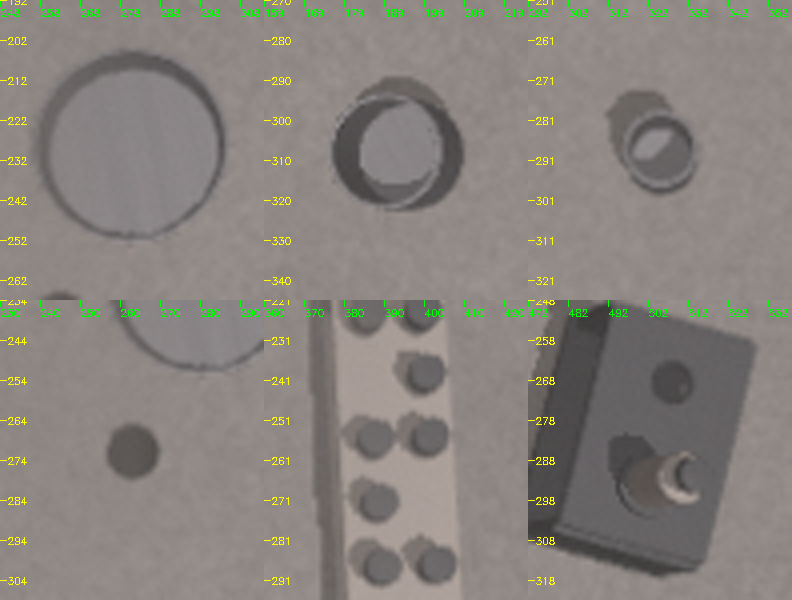

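View pics/s1.png

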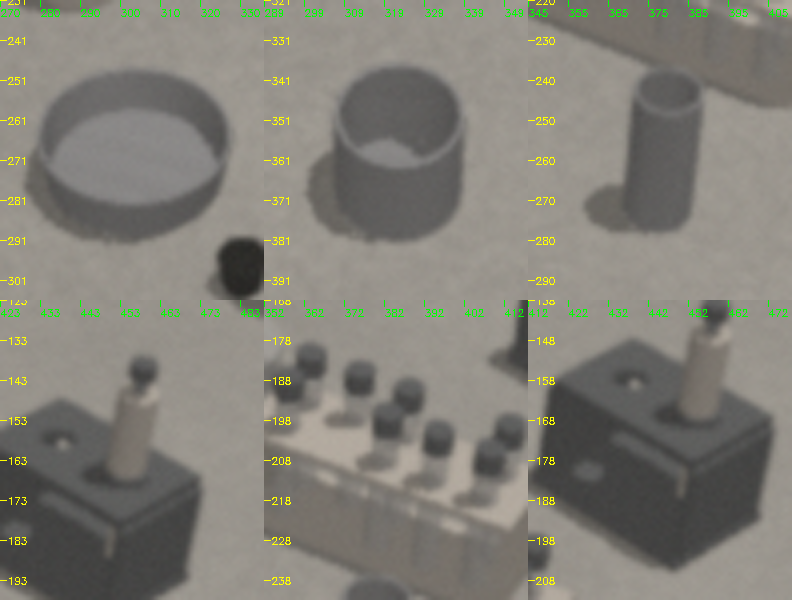

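Create loc.py:
```python
from bench import ctrl
from h import *
import pickle
a,b=pickle.load(open("im0.pkl","rb"))
th=np.linspace(0,2*np.pi,360)
def ext(d,x,y,r,z):
    p=proj(d,np.c_[x+r*np.cos(th),y+r*np.sin(th),0*th+z]); return np.r_[p[:,0].min(),p[:,0].max(),p[:,1].min(),p[:,1].max()]
obs={"dish":(.055,.032,[257.75,304.25,204.75,252],[279.5,327.5,248.25,282.75]),
"beaker":(.031,.06,[176,204.5,293.5,322],[306.5,339,337.25,363]),
"cup":(.02,.092,[316,334.25,278,297.75],[371.25,389,237,249.25])}
for n,(r,z,A,B) in obs.items():
    A=np.array(A)-.4;B=np.array(B)-.4
    for nm,f in (("top",lambda p:ext(a,*p,r,z)-A),("side",lambda p:ext(b,*p,r,z)-B),("both",lambda p:np.r_[ext(a,*p,r,z)-A,ext(b,*p,r,z)-B])):
        s=least_squares(f,[.6,.2]); print(n,nm,s.x.round(4),s.fun.round(1))
print("pip top",at_z(a,(510.5,291.85),.149),"side",at_z(b,(458.4,140.1),.166))
h=at_z(a,(507.6,268.35),.085); t=lambda u,v:at_z(a,(472+(u-528)/4-.4,248+(v-300)/4-.4),.085)
e1,e2=t(757,343),t(705,560); d=(e2-e1); print("edge",d,np.linalg.norm(d),"hole",h,"pip by hole",h+.056*d/np.linalg.norm(d))
for n,u,z in (("stopper",(263,271),.024),("rack",(393,258),.08),("bottle",(333,165),.13)): print(n,at_z(a,u,z).round(3))
print(ctrl.tcp_to_tips)
```

```bash
python3 loc.py
```

```text
dish top [0.6241 0.1107] [-1.7  1.7 -1.1  1. ]
dish side [0.6199 0.1146] [-0.7  0.7 -0.1  0. ]
dish both [0.6225 0.1118] [-2.2  1.2 -0.3  1.7 -1.   0.3 -1.2 -1.2]
beaker top [0.4523 0.3044] [-0.1  0.1 -0.3  0.3]
beaker side [0.4485 0.309 ] [-0.3  0.3 -0.5  0.4]
beaker both [0.4505 0.3065] [-1.  -0.9  0.5  1.2 -0.4  0.1 -1.8 -1. ]
cup top [0.4866 0.0163] [-0.6  0.6  0.2 -0.2]
cup side [0.4825 0.0189] [-0.3  0.3 -0.   0. ]
cup both [0.485  0.0169] [-0.8  0.3  1.   0.6 -0.9 -0.3 -1.  -0.9]
pip top [ 0.46425427 -0.35298924  0.149     ] side [ 0.46076515 -0.35055148  0.166     ]
edge [-0.11346393  0.03566332  0.        ] 0.1189366863501901 hole [ 0.51738332 -0.37008505  0.085     ] pip by hole [ 0.46396011 -0.35329337  0.085     ]
stopper [0.53  0.151 0.024]
rack [ 0.546 -0.128  0.08 ]
bottle [ 0.736 -0.006  0.13 ]
0.014
```

Create to.py:
```python
import sys
from bench import ctrl
from h import *
from scipy.spatial.transform import Rotation as R
def to(p):
    o=ctrl.get_obs(); r=R.from_rotvec(o["tcp_rot"]); rd=R.from_matrix(np.diag([1,-1,-1]))
    print("tool d",r.inv().apply(np.array(p)-o["tcp_pos"]).round(4),"rot",(r.inv()*rd).as_rotvec().round(4),"q",o["joint_pos"].round(2),"t",o["t"])
if __name__=="__main__": to([float(v) for v in sys.argv[1:4]])
```

```text
(no output)
```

Request:
creep_tool([
  [0, 0, 0, 0, 0, 0.127, 0.085],
  [0, 0, 0, 0, 0, 0.127, 0.085],
  [0.043, -0.038, 0, 0, 0, 0, 0.085],
  [0.043, -0.038, 0, 0, 0, 0, 0.085],
  [0.043, -0.038, 0, 0, 0, 0, 0.085],
  [0.043, -0.038, 0, 0, 0, 0, 0.085],
  [0.043, -0.038, 0, 0, 0, 0, 0.085],
  [0.043, -0.038, 0, 0, 0, 0, 0.085],
  [0.043, -0.038, 0, 0, 0, 0, 0.085],
  [0.043, -0.038, 0, 0, 0, 0, 0.085],
])

```text
t: 1.45
tcp_pos: [0.5021, -0.2998, 0.2453]
tcp_rot: [3.141, -0.001, 0.0]
contact_force: [0.9, -1.4, 1.0]
finger_gap: 0.085
grip_force: 0.0
```

```bash
python3 to.py .4505 .3065 .245
```

```text
tool d [-5.190e-02 -6.062e-01  2.000e-04] rot [ 0.0003 -0.     -0.0005] q [ 0.73  0.26 -0.32  1.56  0.08  1.33 -1.17] t 1.45
```

Request:
creep_tool([
  [-0.005, -0.06, 0, 0, 0, 0, 0.085],
  [-0.005, -0.06, 0, 0, 0, 0, 0.085],
  [-0.005, -0.06, 0, 0, 0, 0, 0.085],
  [-0.005, -0.06, 0, 0, 0, 0, 0.085],
  [-0.005, -0.06, 0, 0, 0, 0, 0.085],
  [-0.005, -0.06, 0, 0, 0, 0, 0.085],
  [-0.005, -0.06, 0, 0, 0, 0, 0.085],
  [-0.005, -0.06, 0, 0, 0, 0, 0.085],
  [-0.005, -0.06, 0, 0, 0, 0, 0.085],
  [-0.005, -0.06, 0, 0, 0, 0, 0.085],
])

```text
t: 2.7
tcp_pos: [0.4509, 0.3005, 0.2454]
tcp_rot: [3.141, -0.002, 0.001]
contact_force: [0.6, -0.1, -0.6]
finger_gap: 0.0847
grip_force: 0.0
```

```bash
python3 to.py .4505 .3065 .045
```

Run:
```python
from bench import ctrl
from h import *
d=ctrl.get_image("wrist"); im=d["color"].copy()
th=np.linspace(0,6.28,12,endpoint=False)
for r,z in((.031,.06),):
    for p in proj(d,np.c_[.4505+r*np.cos(th),.3065+r*np.sin(th),0*th+z]).round().astype(int): cv2.circle(im,[int(v) for v in p],2,(0,0,255),-1)
cv2.imwrite("pics/w1.png",im); print(d["T"].round(3).tolist())
```

```text
tool d [-0.0006 -0.006   0.2004] rot [ 0.0002 -0.0008 -0.0011] q [ 0.04  0.24 -0.82  1.65  0.18  1.33 -2.38] t 2.7
[[-0.001, -0.953, -0.303, 0.529], [-1.0, 0.001, 0.001, 0.302], [-0.001, 0.303, -0.953, 0.375], [0.0, 0.0, 0.0, 1.0]]
```

View pics/w1.png

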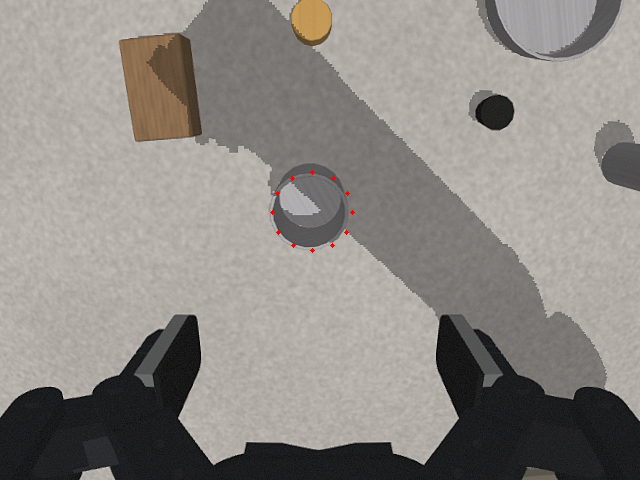

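The wrist view shows the beaker rim centred at about (310,210), with my projected ring at (312,212). That is 1.5 mm off, so I'll correct y and grasp.

Request:
creep_tool([
  [0, -0.0075, 0.05, 0, 0, 0, 0.085],
  [0, 0, 0.05, 0, 0, 0, 0.085],
  [0, 0, 0.05, 0, 0, 0, 0.085],
  [0, 0, 0.03, 0, 0, 0, 0.085],
  [0, 0, 0.019, 0, 0, 0, 0.085],
  [0, 0, 0, 0, 0, 0, 0.04],
  [0, 0, 0, 0, 0, 0, 0.04],
  [0, 0, 0, 0, 0, 0, 0.04],
  [0, 0, 0, 0, 0, 0, 0.04],
])

```text
t: 3.88
tcp_pos: [0.4519, 0.3069, 0.0475]
tcp_rot: [-3.141, 0.001, -0.003]
contact_force: [-1.2, 0.2, 6.8]
finger_gap: 0.0603
grip_force: 65.5
```

Request:
creep_tool([
  [0, 0, 0, 0, 0, 0, 0.04],
  [0, 0, 0, 0, 0, 0, 0.04],
])

```text
t: 4.12
tcp_pos: [0.4519, 0.3069, 0.0475]
tcp_rot: [-3.141, 0.001, -0.003]
contact_force: [-0.4, -0.5, 7.4]
finger_gap: 0.0602
grip_force: 65.6
```

Request:
creep_tool([
  [0, 0, -0.02, 0, 0, 0, 0.04],
  [0, 0, -0.04, 0, 0, 0, 0.04],
  [0, 0, -0.03, 0, 0, 0, 0.04],
  [0.025, 0.029, 0, 0, 0, 0, 0.04],
  [0.03, 0.034, 0, 0, 0, 0, 0.04],
  [0.03, 0.034, 0, 0, 0, 0, 0.04],
  [0.03, 0.034, 0, 0, 0, 0, 0.04],
  [0.03, 0.034, 0, 0, 0, 0, 0.04],
  [0.025, 0.03, 0, 0, 0, 0, 0.04],
  [0, 0, 0, 0, 0, 0, 0.04],
])

```text
t: 5.38
tcp_pos: [0.6228, 0.1075, 0.1369]
tcp_rot: [3.141, -0.009, 0.001]
contact_force: [0.3, 0.6, -2.9]
finger_gap: 0.06
grip_force: 65.5
```

```bash
python3 to.py .6225 .1118 .0515;  python3 - <<'E'
from bench import ctrl
from h import *
d=ctrl.get_image("wrist"); im=d["color"].copy()
th=np.linspace(0,6.28,24,endpoint=False)
for x,y,r,z in((.6225,.1118,.055,.032),(.485,.0169,.02,.092)):
    for p in proj(d,np.c_[x+r*np.cos(th),y+r*np.sin(th),0*th+z]).round().astype(int): cv2.circle(im,[int(v) for v in p],2,(0,0,255),-1)
cv2.imwrite("pics/w2.png",im)
E
```

```text
tool d [-0.0004 -0.0044  0.0854] rot [ 0.0009 -0.0006 -0.0057] q [ 0.24  0.51 -0.65  1.54  0.32  1.2  -2.04] t 5.375
```

View pics/w2.png

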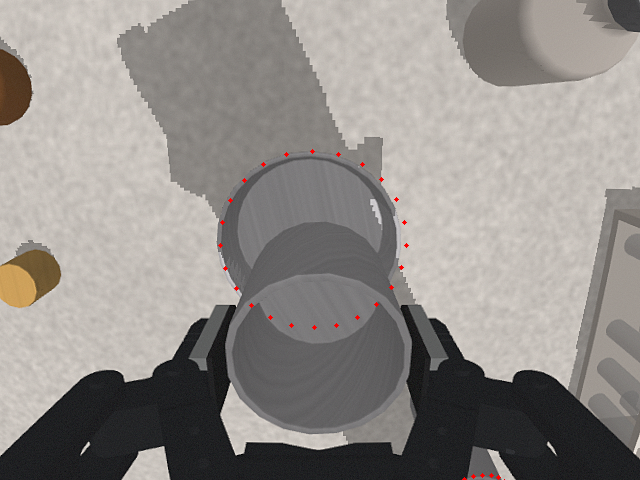

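The beaker is held upright, and the dish behind it is centred at about (308,240), 5 px (3 mm) left of my ring. I'll correct y and lower.

Request:
creep_tool([
  [0, -0.0065, 0, 0, 0, 0.0, 0.04],
  [0, 0, 0.025, 0, 0, 0, 0.04],
  [0, 0, 0.03, 0, 0, 0, 0.04],
  [0, 0, 0.015, 0, 0, 0, 0.04],
  [0, 0, 0.008, 0, 0, 0, 0.04],
  [0, 0, 0.003, 0, 0, 0, 0.04],
  [0, 0, 0, 0, 0, 0, 0.04],
])

```text
t: 6.3
tcp_pos: [0.6214, 0.1182, 0.056]
tcp_rot: [-3.141, 0.0, -0.001]
contact_force: [0.2, 0.1, -1.0]
finger_gap: 0.06
grip_force: 65.4
```

Request:
creep_tool([
  [0, 0.004, 0, 0, 0, 0.0, 0.04],
  [0, 0, 0.002, 0, 0, 0, 0.04],
  [0, 0, 0.0015, 0, 0, 0, 0.04],
  [0, 0, 0.001, 0, 0, 0, 0.04],
  [0, 0, 0, 0, 0, 0, 0.04],
])

```text
t: 6.92
tcp_pos: [0.6212, 0.1139, 0.0515]
tcp_rot: [3.141, -0.0, 0.0]
contact_force: [-2.9, -2.0, 5.8]
finger_gap: 0.0599
grip_force: 66.2
```

Request:
creep_tool([
  [0, 0, 0, 0, 0, 0, 0.07],
  [0, 0, 0, 0, 0, 0, 0.085],
  [0, 0, 0, 0, 0, 0, 0.085],
  [0, 0, -0.02, 0, 0, 0, 0.085],
  [0, 0, -0.05, 0, 0, 0, 0.085],
  [0, 0, -0.05, 0, 0, 0, 0.085],
  [0, 0, -0.05, 0, 0, 0, 0.085],
  [0, 0, 0, 0, 0, 0, 0.085],
])

```text
t: 7.92
tcp_pos: [0.6229, 0.115, 0.227]
tcp_rot: [-3.14, -0.0, -0.013]
contact_force: [0.6, -0.6, -0.7]
finger_gap: 0.085
grip_force: 0.0
```

```bash
python3 to.py .485 .0169 .2;  python3 - <<'E'
from bench import ctrl
from h import *
import pickle
a=ctrl.get_image("top"); b=ctrl.get_image("side"); pickle.dump((a,b),open("im1.pkl","wb"))
d=ctrl.get_image("wrist"); cv2.imwrite("pics/w3.png",d["color"])
E
```

```text
tool d [-0.1382  0.0981  0.0257] rot [-0.0015 -0.0085  0.0001] q [ 0.25  0.44 -0.68  1.44  0.28  1.35 -2.01] t 7.925
```

View pics/w3.png

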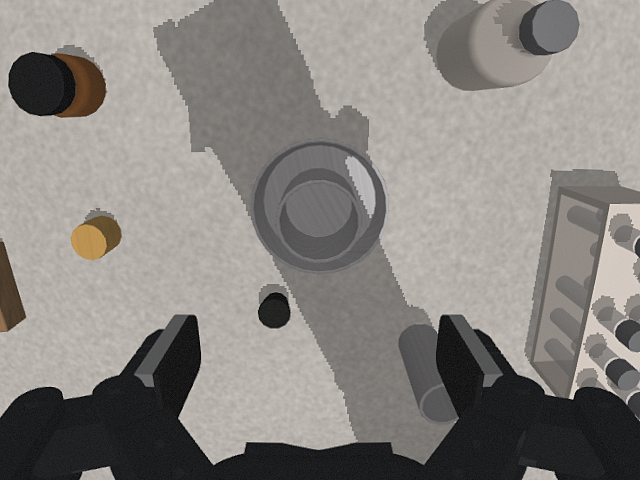

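The beaker stands inside the dish: its rim is at (320,217) and the dish rim at (320,206). Next is the cup.

Request:
creep_tool([
  [-0.034, 0.024, 0, 0, 0, 0, 0.085],
  [-0.034, 0.024, 0, 0, 0, 0, 0.085],
  [-0.034, 0.024, 0, 0, 0, 0, 0.085],
  [-0.034, 0.024, 0, 0, 0, 0, 0.085],
  [0, 0, 0, 0, 0, 0, 0.085],
  [0, 0, 0, 0, 0, 0, 0.085],
])

```text
t: 8.82
tcp_pos: [0.485, 0.0181, 0.2205]
tcp_rot: [-3.142, 0.0, 0.001]
contact_force: [-1.0, 0.5, 0.6]
finger_gap: 0.085
grip_force: 0.0
```

```bash
python3 to.py .485 .0180 .08;  python3 - <<'E'
from bench import ctrl
from h import *
import pickle
d=ctrl.get_image("wrist"); im=d["color"].copy(); pickle.dump(d,open("w4.pkl","wb"))
th=np.linspace(0,6.28,24,endpoint=False)
for x,y,r,z in((.6212,.1139,.031,.064),(.485,.018,.02,.092)):
    for p in proj(d,np.c_[x+r*np.cos(th),y+r*np.sin(th),0*th+z]).round().astype(int): cv2.circle(im,[int(v) for v in p],1,(0,0,255),-1)
cv2.imwrite("pics/w4.png",im)
E
```

```text
tool d [0.000e+00 1.000e-04 1.405e-01] rot [-0.      0.0005 -0.0003] q [ 0.54  0.09 -0.69  1.82  0.06  1.25 -1.75] t 8.825
```

View pics/w4.png

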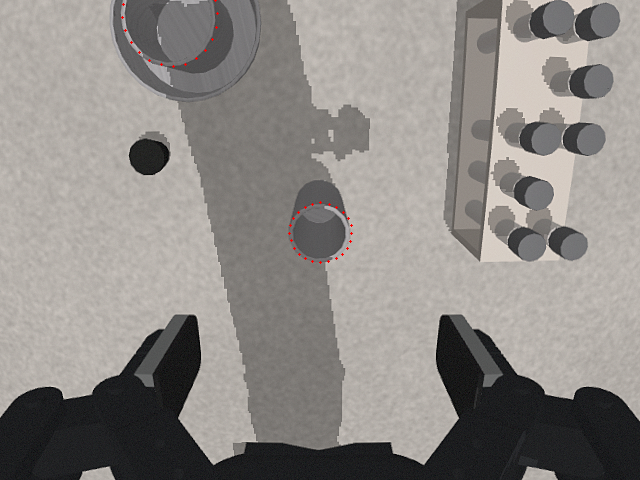

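The wrist view shows the cup mouth centred at (319,233) and the beaker rim, both matching the projected rings to about 1 mm. Now I'll grasp the cup.

Request:
creep_tool([
  [0, 0, 0.04, 0, 0, 0, 0.085],
  [0, 0, 0.05, 0, 0, 0, 0.085],
  [0, 0, 0.04, 0, 0, 0, 0.085],
  [0, 0, 0.01, 0, 0, 0, 0.085],
  [0, 0, 0, 0, 0, 0, 0.02],
  [0, 0, 0, 0, 0, 0, 0.02],
  [0, 0, 0, 0, 0, 0, 0.02],
  [0, 0, 0, 0, 0, 0, 0.02],
  [0, 0, 0, 0, 0, 0, 0.02],
  [0, 0, 0, 0, 0, 0, 0.02],
])

```text
t: 10.12
tcp_pos: [0.4864, 0.0179, 0.0826]
tcp_rot: [3.141, -0.001, 0.005]
contact_force: [-1.8, 0.2, 6.5]
finger_gap: 0.0383
grip_force: 59.9
```

Request:
creep_tool([
  [0, 0, 0, 0, 0, 0, 0.02],
])

```text
t: 10.25
tcp_pos: [0.4864, 0.018, 0.0826]
tcp_rot: [3.141, -0.001, 0.005]
contact_force: [-1.3, 0.1, 6.7]
finger_gap: 0.0386
grip_force: 59.9
```

Request:
creep_tool([
  [0, 0, -0.02, 0, 0, 0, 0.02],
  [0, 0, -0.04, 0, 0, 0, 0.02],
  [0, 0, -0.04, 0, 0, 0, 0.02],
  [0.026, -0.018, 0, 0, 0, 0, 0.02],
  [0.036, -0.026, 0, 0, 0, 0, 0.02],
  [0.036, -0.026, 0, 0, 0, 0, 0.02],
  [0.026, -0.018, 0, 0, 0, 0, 0.02],
  [0.012, -0.008, 0, 0, 0, 0, 0.02],
  [0, 0, 0, 0, 0, 0, 0.02],
  [0, 0, 0, 0, 0, 0, 0.02],
])

```text
t: 11.5
tcp_pos: [0.6206, 0.113, 0.1811]
tcp_rot: [3.141, -0.001, 0.0]
contact_force: [0.6, -0.2, -1.2]
finger_gap: 0.0386
grip_force: 60.6
```

```bash
python3 to.py .622 .1139 .09;  python3 - <<'E'
from bench import ctrl
from h import *
d=ctrl.get_image("wrist"); im=d["color"].copy()
th=np.linspace(0,6.28,24,endpoint=False)
p0=ctrl.get_obs()["tcp_pos"]
for x,y,r,z in((.6212,.1139,.031,.064),(p0[0],p0[1],.02,p0[2]+.0095)):
    for p in proj(d,np.c_[x+r*np.cos(th),y+r*np.sin(th),0*th+z]).round().astype(int): cv2.circle(im,[int(v) for v in p],1,(0,0,255),-1)
cv2.imwrite("pics/w5.png",im)
E
```

```text
tool d [ 0.0014 -0.001   0.0911] rot [ 0.0008 -0.0001 -0.0008] q [ 0.27  0.47 -0.69  1.5   0.31  1.28 -2.03] t 11.5
```

View pics/w5.png

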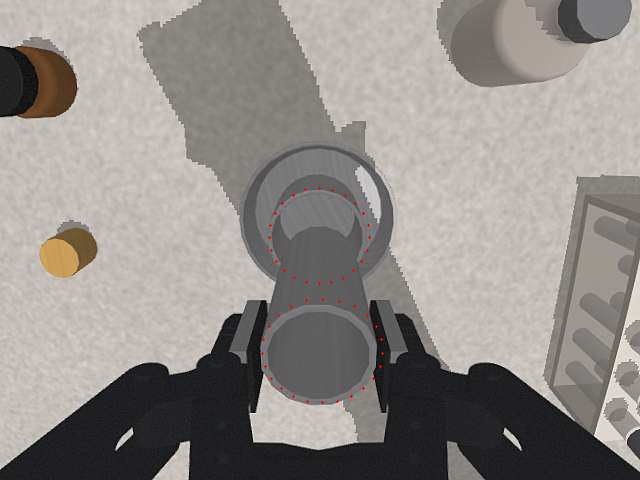

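The cup is held upright, its mouth centred at (318,354). The beaker rim below is at (320,236), within about 1 mm of line. I'll lower it.

Request:
creep_tool([
  [0.0016, 0, 0.015, 0, 0, 0, 0.02],
  [0, 0, 0.03, 0, 0, 0, 0.02],
  [0, 0, 0.025, 0, 0, 0, 0.02],
  [0, 0, 0.015, 0, 0, 0, 0.02],
  [0, 0, 0.004, 0, 0, 0, 0.02],
  [0, 0, 0, 0, 0, 0, 0.02],
])

```text
t: 12.3
tcp_pos: [0.623, 0.1139, 0.0923]
tcp_rot: [-3.141, 0.0, -0.001]
contact_force: [-0.5, 0.6, -1.4]
finger_gap: 0.0385
grip_force: 60.6
```

```bash
python3 to.py .6222 .113 .0866
```

```text
tool d [-0.0008  0.0009  0.0057] rot [-0.0001 -0.0007 -0.0003] q [ 0.24  0.56 -0.66  1.58  0.37  1.13 -2.08] t 12.3
```

Request:
creep_tool([
  [0, 0, 0.003, 0, 0, 0, 0.02],
  [0, 0, 0.002, 0, 0, 0, 0.02],
  [0, 0, 0.001, 0, 0, 0, 0.02],
  [0, 0, 0, 0, 0, 0, 0.02],
])

```text
t: 12.8
tcp_pos: [0.6249, 0.1143, 0.0907]
tcp_rot: [3.141, -0.001, 0.01]
contact_force: [-7.7, -4.2, 29.2]
finger_gap: 0.0387
grip_force: 63.5
```

Request:
creep_tool([
  [0, 0, -0.0025, 0, 0, 0, 0.02],
  [0, 0, -0.001, 0, 0, 0, 0.02],
  [0, 0, 0, 0, 0, 0, 0.02],
])

```text
t: 13.18
tcp_pos: [0.6238, 0.1141, 0.0907]
tcp_rot: [-3.141, 0.001, -0.004]
contact_force: [-0.7, -1.1, 9.6]
finger_gap: 0.0384
grip_force: 61.6
```

Seated: the cup bottom is at 8 mm, the sum of the two floors. I'll release, rise, and check.

Request:
creep_tool([
  [0, 0, 0, 0, 0, 0, 0.05],
  [0, 0, 0, 0, 0, 0, 0.08],
  [0, 0, 0, 0, 0, 0, 0.085],
  [0, 0, 0, 0, 0, 0, 0.085],
  [0, 0, -0.02, 0, 0, 0, 0.085],
  [0, 0, -0.04, 0, 0, 0, 0.085],
  [0, 0, -0.05, 0, 0, 0, 0.085],
  [0, 0, -0.05, 0, 0, 0, 0.085],
  [0, 0, -0.03, 0, 0, 0, 0.085],
  [0, 0, 0, 0, 0, 0, 0.085],
])

```text
t: 14.42
tcp_pos: [0.6236, 0.1147, 0.2837]
tcp_rot: [-3.141, -0.0, -0.009]
contact_force: [0.6, -0.2, 0.8]
finger_gap: 0.0852
grip_force: 0.0
```

```bash
python3 to.py .463 -.352 .28;  python3 - <<'E'
from bench import ctrl
from h import *
import pickle
d=ctrl.get_image("wrist"); s=ctrl.get_image("side"); t=ctrl.get_image("top"); pickle.dump((t,s,d),open("im2.pkl","wb"))
# wrist left (300x300 at 1:1 x2), side crop
w=cv2.resize(d["color"][120:320,220:420],(400,400),interpolation=cv2.INTER_CUBIC)
c=cv2.resize(s["color"][200:300,255:355],(400,400),interpolation=cv2.INTER_CUBIC)
cv2.imwrite("pics/nest.png",np.hstack([w,c]))
E
```

```text
tool d [-0.1606  0.4667  0.0022] rot [-0.0011 -0.0058  0.0001] q [ 0.27  0.42 -0.71  1.35  0.27  1.46 -2.  ] t 14.425
```

View pics/nest.png

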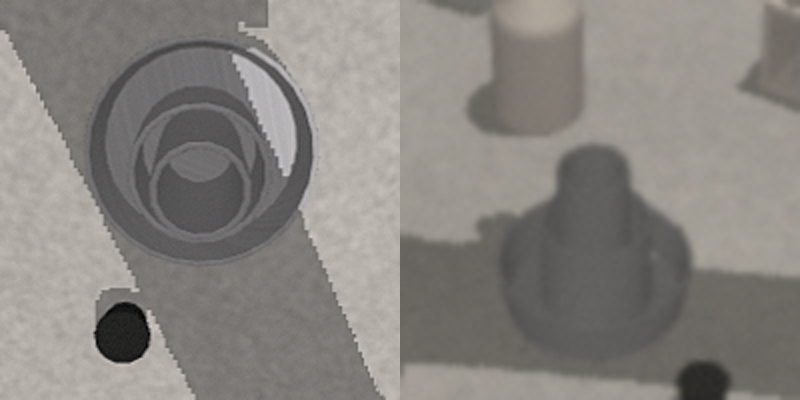

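The view shows the cup standing in the beaker in the dish. In the wrist half the cup mouth is at about (200,189) and the beaker rim at (201,172); everything is upright in the side half. That was my tenth and last picture, so from here I go on numbers only.

Request:
creep_tool([
  [-0.016, 0.046, 0, 0, 0, 0, 0.085],
  [-0.018, 0.052, 0, 0, 0, 0, 0.085],
  [-0.018, 0.052, 0, 0, 0, 0, 0.085],
  [-0.018, 0.052, 0, 0, 0, 0, 0.085],
  [-0.018, 0.052, 0, 0, 0, 0, 0.085],
  [-0.018, 0.052, 0, 0, 0, 0, 0.085],
  [-0.018, 0.052, 0, 0, 0, 0, 0.085],
  [-0.018, 0.052, 0, 0, 0, 0, 0.085],
  [-0.018, 0.052, 0, 0, 0, 0, 0.085],
  [0, 0, 0, 0, 0, 0, 0.085],
])

```text
t: 15.82
tcp_pos: [0.4593, -0.3527, 0.2777]
tcp_rot: [-3.141, 0.013, 0.005]
contact_force: [0.3, 0.8, -0.5]
finger_gap: 0.085
grip_force: 0.0
```

Request:
creep_tool([
  [0, 0, 0, 0, 0, 0, 0.085],
])

```text
t: 15.95
tcp_pos: [0.4625, -0.3474, 0.2785]
tcp_rot: [-3.14, 0.0, 0.001]
contact_force: [-0.0, 0.3, -0.1]
finger_gap: 0.0849
grip_force: 0.0
```

```bash
python3 to.py .463 -.351 .124;  python3 - <<'E'
from bench import ctrl
from h import *
import pickle
t,s,w0=pickle.load(open("im2.pkl","rb")); print("cup mouth by wrist",at_z(w0,(319.75,214.2),.1))
d=ctrl.get_image("wrist"); g=cv2.cvtColor(d["color"],6).astype(int); pickle.dump(d,open("w6.pkl","wb"))
for P in ((.463,-.351,.021),(.463,-.351,.149),(.463,-.351,.171)): print(proj(d,P).round(1))
u,v=proj(d,(.463,-.351,.149))[0].round().astype(int)
for r in range(v-60,v+40,4): print(r,u-40,*g[r,u-40:u+41:4])
E
```

```text
tool d [0.0006 0.0038 0.1545] rot [-0.0014  0.0009 -0.    ] q [ 0.97  0.25 -0.48  1.52  0.12  1.4  -1.09] t 15.95
cup mouth by wrist [0.62307326 0.11509837 0.1       ]
[[324.  192.5]]
[[326.2 231.6]]
[[326.8 242.2]]
172 286 115 123 123 121 122 123 122 124 122 125 124 122 123 124 127 126 126 121 124 126 122
176 286 124 121 123 125 123 124 105 124 125 125 123 123 124 125 124 123 127 121 123 123 124
180 286 123 122 122 124 83 79 81 81 80 107 122 121 123 125 123 124 124 122 126 123 123
184 286 124 123 123 123 80 81 80 81 80 83 75 126 125 124 122 123 122 123 125 125 124
188 286 121 122 123 86 80 80 79 80 82 80 81 107 122 124 125 122 123 125 125 121 123
192 286 124 122 123 73 79 78 82 61 84 82 81 78 62 124 124 124 124 126 122 124 122
196 286 124 122 120 74 81 80 79 81 85 110 107 71 129 91 126 125 125 124 124 122
[... 944 characters left out ...]
 119 120 121 122 124 123 104 148 123 123 126 123 120 176
244 286 181 173 176 189 121 120 108 119 120 122 122 122 120 113 123 124 125 121 123 121 174
248 286 179 176 183 181 184 184 181 114 116 117 120 121 120 112 121 120 119 121 122 149 177
252 286 177 184 185 181 190 186 169 147 118 122 119 118 110 125 124 123 122 120 121 182 179
256 286 174 179 166 171 178 173 182 176 175 144 158 186 179 186 125 121 121 120 116 185 174
260 286 174 171 175 180 179 175 173 166 179 168 178 168 175 182 169 171 181 143 174 181 175
264 286 173 174 178 175 183 178 175 179 169 182 170 171 175 181 179 170 178 179 169 174 173
268 286 180 171 180 175 178 180 176 180 178 180 184 185 171 182 183 171 172 181 172 182 171
```

Request:
creep_tool([
  [0, 0.0038, 0.0, 0, 0, 0, 0.085],
  [0, 0, 0.03, 0, 0, 0, 0.085],
  [0, 0, 0.04, 0, 0, 0, 0.085],
  [0, 0, 0.04, 0, 0, 0, 0.085],
  [0, 0, 0.035, 0, 0, 0, 0.085],
  [0, 0, 0.0095, 0, 0, 0, 0.085],
  [0, 0, 0, 0, 0, 0, 0.085],
])

```text
t: 16.88
tcp_pos: [0.463, -0.3516, 0.1253]
tcp_rot: [-3.142, -0.001, -0.0]
contact_force: [0.4, -0.1, -0.2]
finger_gap: 0.0848
grip_force: 0.0
```

```bash
python3 to.py .463 -.351 .124
```

```text
tool d [-0.     -0.0006  0.0013] rot [-0.0001 -0.0002  0.0005] q [ 0.96  0.37 -0.47  1.7   0.18  1.11 -1.14] t 16.875
```

Request:
creep_tool([
  [0, 0, 0, 0, 0, 0, 0.05],
  [0, 0, 0, 0, 0, 0, 0.03],
  [0, 0, 0, 0, 0, 0, 0.01],
  [0, 0, 0, 0, 0, 0, 0.01],
  [0, 0, 0, 0, 0, 0, 0.01],
  [0, 0, 0, 0, 0, 0, 0.01],
  [0, 0, 0, 0, 0, 0, 0.01],
])

```text
t: 17.75
tcp_pos: [0.4628, -0.3521, 0.1255]
tcp_rot: [3.141, -0.001, 0.001]
contact_force: [-1.2, 0.0, 7.0]
finger_gap: 0.025
grip_force: 58.6
```

Request:
creep_tool([
  [0, 0, 0, 0, 0, 0, 0.01],
  [0, 0, 0, 0, 0, 0, 0.01],
])

```text
t: 18.0
tcp_pos: [0.4628, -0.3521, 0.1255]
tcp_rot: [3.141, -0.0, 0.001]
contact_force: [0.0, 0.8, 6.0]
finger_gap: 0.0249
grip_force: 58.6
```

Request:
creep_tool([
  [0, 0, -0.01, 0, 0, 0, 0.01],
  [0, 0, -0.02, 0, 0, 0, 0.01],
  [0, 0, -0.025, 0, 0, 0, 0.01],
  [0, 0, -0.025, 0, 0, 0, 0.01],
  [0, 0, -0.025, 0, 0, 0, 0.01],
  [0, 0, -0.025, 0, 0, 0, 0.01],
  [0, 0, -0.02, 0, 0, 0, 0.01],
  [0, 0, -0.005, 0, 0, 0, 0.01],
  [0, 0, 0, 0, 0, 0, 0.01],
  [0, 0, 0, 0, 0, 0, 0.01],
])

```text
t: 19.25
tcp_pos: [0.4623, -0.3517, 0.2788]
tcp_rot: [-3.141, 0.0, 0.002]
contact_force: [-0.5, -0.2, -2.1]
finger_gap: 0.0246
grip_force: 58.8
```

```bash
python3 to.py .623 .1145 .276
```

Run:
```python
from bench import ctrl
from h import *
import pickle
d=ctrl.get_image("wrist"); g=cv2.cvtColor(d["color"],6).astype(int); pickle.dump(d,open("w7.pkl","wb"))
p=ctrl.get_obs()["tcp_pos"]
for h in (0,.128,.150): print(h,proj(d,p+[0,0,h-.1045]).round(1))
u,v=proj(d,p+[0,0,.0235])[0].round().astype(int)
for r in range(v-40,min(v+80,480),6): print(r,u-66,*g[r,u-66:u+67:6])
# tip in side view: bright-pixel diff near projected axis
s=ctrl.get_image("side"); t=ctrl.get_image("top"); pickle.dump((t,s),open("im3.pkl","wb"))
gs=cv2.cvtColor(s["color"],6).astype(int)
for h in (0,.02,.04,.067,.09): 
    q=proj(s,p+[0,0,h-.1045])[0]; c=q.round().astype(int); print("side",h,q.round(1),c[0]-12,*gs[c[1],c[0]-12:c[0]+13])
```

```text
tool d [ 0.1607 -0.4662  0.003 ] rot [-0.0009  0.0011 -0.0002] q [ 0.97  0.26 -0.48  1.51  0.12  1.41 -1.09] t 19.25
0 [[320.7 244.5]]
0.128 [[322.3 379.1]]
0.15 [[323.  432.4]]
339 256 103 92 91 24 19 118 118 121 118 120 120 121 120 118 119 116 116 18 56 92 91 31 34
345 256 91 91 93 30 49 117 118 123 127 136 161 154 131 124 118 119 115 24 17 91 90 77 30
351 256 23 121 114 34 98 120 124 154 154 152 151 153 152 152 158 119 114 22 29 113 85 22 23
357 256 26 33 114 36 118 136 152 150 149 152 153 152 151 152 152 152 122 30 28 104 36 35 32
363 256 35 27 25 33 119 152 150 152 151 152 151 151 152 150 152 151 154 80 28 21 31 29 34
369 256 33 19 32 36 157 153 151 152 151 85 100 92 145 152 150 151 154 128 38 25 30 33 30
375 256 31 30 33 38 151 152 152 152 84 95 97 94 89 144 150 151 153 159 35 34 33 33 36
381 256 31 35 24 37 149 152 151 152 94 67 67 67 64 83 149 153 151 162 37 34 33 24 30
387 256 28 31 24 31 153 153 148 59 70 67 66 69 65 65 74 152 150 4
[... 825 characters left out ...]
453 256 30 29 23 33 31 29 29 31 29 30 31 29 26 32 33 32 23 31 35 27 31 33 30
side 0 [458.5 136.8] 447 146 144 146 149 147 147 148 148 146 149 145 137 132 138 145 147 149 148 147 147 148 149 148 148 149
side 0.02 [459.8 129.9] 448 149 147 145 146 147 146 146 147 146 147 145 131 119 120 135 146 148 149 149 148 147 148 148 147 147
side 0.04 [461.2 122.9] 449 147 146 146 147 147 148 148 149 148 149 142 126 107 106 109 127 142 147 150 149 149 150 149 149 149
side 0.067 [463.  113.1] 451 151 150 150 149 151 143 113 80 77 89 99 106 109 111 115 118 116 112 107 117 139 150 150 152 152
side 0.09 [464.6 104.6] 453 152 152 151 152 149 132 97 62 47 41 39 36 47 69 82 93 108 121 139 149 152 150 151 149 150
```

The grip is good: tip and body match the prediction to within about 1 mm. The tip is at 0.174 m, 64 mm above the rack caps. I'll carry it across smoothly.

Request:
creep_tool([
  [0.005, -0.015, 0, 0, 0, 0, 0.01],
  [0.01, -0.029, 0, 0, 0, 0, 0.01],
  [0.014, -0.041, 0, 0, 0, 0, 0.01],
  [0.014, -0.041, 0, 0, 0, 0, 0.01],
  [0.014, -0.041, 0, 0, 0, 0, 0.01],
  [0.014, -0.041, 0, 0, 0, 0, 0.01],
  [0.014, -0.041, 0, 0, 0, 0, 0.01],
  [0.014, -0.041, 0, 0, 0, 0, 0.01],
  [0.014, -0.041, 0, 0, 0, 0, 0.01],
  [0.014, -0.041, 0, 0, 0, 0, 0.01],
])

```text
t: 20.65
tcp_pos: [0.5896, 0.0228, 0.2799]
tcp_rot: [-3.142, -0.001, -0.0]
contact_force: [0.2, 0.3, -0.0]
finger_gap: 0.0248
grip_force: 58.8
```

Request:
creep_tool([
  [0.014, -0.041, 0, 0, 0, 0, 0.01],
  [0.01, -0.029, 0, 0, 0, 0, 0.01],
  [0.007, -0.02, 0, 0, 0, 0, 0.01],
  [0.003, -0.005, 0, 0, 0, 0, 0.01],
  [0, 0, 0, 0, 0, 0, 0.01],
  [0, 0, 0, 0, 0, 0, 0.01],
  [0, 0, 0, 0, 0, 0, 0.01],
])

```text
t: 21.52
tcp_pos: [0.6237, 0.1141, 0.2799]
tcp_rot: [3.141, -0.002, 0.0]
contact_force: [-0.6, -0.5, -0.8]
finger_gap: 0.0246
grip_force: 58.9
```

```bash
python3 to.py .623 .114 .2165
```

```text
tool d [-0.0007  0.0001  0.0634] rot [ 0.0005 -0.0003 -0.0015] q [ 0.27  0.43 -0.73  1.35  0.28  1.47 -2.01] t 21.525
```

Request:
creep_tool([
  [-0.0005, 0, 0.01, 0, 0, 0, 0.01],
  [0, 0, 0.015, 0, 0, 0, 0.01],
  [0, 0, 0.015, 0, 0, 0, 0.01],
  [0, 0, 0.01, 0, 0, 0, 0.01],
  [0, 0, 0, 0, 0, 0, 0.01],
  [0, 0, 0, 0, 0, 0, 0.01],
])

```text
t: 22.28
tcp_pos: [0.6234, 0.1152, 0.2302]
tcp_rot: [-3.142, 0.0, -0.001]
contact_force: [0.6, -0.6, -0.9]
finger_gap: 0.0249
grip_force: 58.9
```

```bash
python3 to.py .623 .114 .2165
```

Run:
```python
from bench import ctrl
from h import *
import pickle
t0,s0,w0=pickle.load(open("im2.pkl","rb"))
s=ctrl.get_image("side"); p=ctrl.get_obs()["tcp_pos"]; tip=p-[0,0,.1045]
th=np.linspace(0,6.28,200); q=proj(s,np.c_[.623+.02*np.cos(th),.115+.02*np.sin(th),0*th+.1])
print("cup pred L,R,T,B",q.min(0),q.max(0),"seen L294.1 R312.6 T235.8")
print("tip pred",proj(s,tip))
df=np.abs(s["color"].astype(int)-s0["color"].astype(int)).max(2)
u,v=proj(s,tip)[0].round().astype(int)
g=cv2.cvtColor(s["color"],6).astype(int)
for r in range(v-16,v+22,2): print(r,u-14,*g[r,u-14:u+15])
```

```text
tool d [-0.0004  0.0012  0.0137] rot [-0.0001 -0.0007 -0.0002] q [ 0.28  0.45 -0.72  1.43  0.3   1.37 -2.02] t 22.275
cup pred L,R,T,B [292.19697363 235.34566403] [310.78221305 247.80096918] seen L294.1 R312.6 T235.8
tip pred [[301.09811921 232.46862392]]
216 287 123 122 125 124 124 126 127 124 124 125 120 110 87 73 72 73 76 105 145 155 155 154 155 153 153 152 152 151 154
218 287 121 122 123 124 124 125 123 128 123 123 122 118 105 95 91 93 105 132 151 153 155 156 155 156 154 153 154 155 155
220 287 122 121 125 125 124 127 125 124 123 123 122 120 115 112 117 120 128 146 155 155 153 153 153 154 156 154 151 151 153
222 287 121 123 122 124 124 124 124 124 124 125 122 121 117 113 118 121 129 146 154 153 152 148 150 151 153 155 153 153 151
224 287 121 122 121 124 124 123 125 124 123 123 121 120 116 112 117 122 131 148 154 154 152 153 153 151 153 152 153 153 153
226 287 121 123 124 124 125 125 126 124 123 123 122 117 115 113 119 122 132 146 153 152 1
[... 801 characters left out ...]
44 130 105 89 86 90 93 92 95 95 95 97 94 95 94 91 88 95 114 139 153 156 156
242 287 155 153 152 152 151 149 138 109 88 84 86 90 91 94 93 95 97 97 96 94 94 91 88 91 98 122 148 155 153
244 287 152 154 154 154 154 153 141 107 93 88 89 91 90 93 95 94 93 98 96 94 92 89 88 89 96 115 143 154 155
246 287 151 151 154 155 156 155 141 108 90 90 94 93 94 93 96 94 95 96 95 96 95 93 92 90 93 112 140 151 154
248 287 153 153 152 154 152 143 123 97 88 89 92 92 96 97 95 95 95 97 97 97 96 95 91 88 86 91 106 124 141
250 287 151 146 140 128 114 102 90 84 84 88 90 93 95 95 93 96 96 95 96 94 95 94 91 88 84 83 89 91 104
252 287 117 106 98 96 91 83 83 82 86 87 92 93 95 96 96 96 96 95 95 94 93 93 92 89 84 84 89 89 91
```

Cup and tip agree to about 1.5 mm in the side view. I'll nudge and lower to a tip height of 0.111 m.

Request:
creep_tool([
  [-0.001, 0.0014, 0.004, 0, 0, 0, 0.01],
  [0, 0, 0.005, 0, 0, 0, 0.01],
  [0, 0, 0.005, 0, 0, 0, 0.01],
  [0, 0, 0, 0, 0, 0, 0.01],
  [0, 0, 0, 0, 0, 0, 0.01],
  [0, 0, 0, 0, 0, 0, 0.01],
  [0, 0, 0, 0, 0, 0, 0.01],
])

```text
t: 23.2
tcp_pos: [0.6223, 0.1137, 0.216]
tcp_rot: [3.142, -0.0, 0.0]
contact_force: [-0.9, 1.0, -0.5]
finger_gap: 0.0248
grip_force: 58.9
```

```bash
python3 to.py .6225 .114 .216
```

Run:
```python
from bench import ctrl
from h import *
s=ctrl.get_image("side"); tip=ctrl.get_obs()["tcp_pos"]-[0,0,.1045]
c=np.array([.623,.115,.1]); print("tip",tip,proj(s,tip),"rim",proj(s,c))
u,v=proj(s,tip)[0].round().astype(int); g=cv2.cvtColor(s["color"],6).astype(int)
for r in range(v-10,v+10,2): print(r,u-14,*g[r,u-14:u+15])
t=ctrl.get_image("top"); print("top rim",proj(t,c))
```

```text
tool d [ 0.0002 -0.0003 -0.    ] rot [ 0.     -0.0003 -0.0003] q [ 0.28  0.46 -0.72  1.45  0.3   1.35 -2.03] t 23.2
tip [0.6222344  0.11371571 0.11143112] [[302.06063972 237.33307164]] rim [[301.49541244 241.49941319]]
227 288 123 123 123 125 124 124 124 122 123 121 119 118 119 119 119 121 131 146 154 153 153 154 154 154 154 153 151 151 153
229 288 123 124 125 124 124 124 124 123 121 123 122 128 135 130 121 121 133 151 156 154 156 156 155 154 155 153 154 151 152
231 288 122 122 123 124 123 123 124 125 129 136 146 152 146 135 121 122 133 149 156 156 155 154 155 155 155 155 155 154 154
233 288 122 125 123 126 128 137 143 147 151 151 152 151 152 140 127 123 134 149 154 156 155 155 154 153 156 156 155 152 153
235 288 155 156 155 154 154 154 151 150 153 154 150 150 148 140 124 122 130 142 146 148 149 150 151 153 154 153 153 152 152
237 288 153 153 152 152 154 151 152 149 140 128 116 109 104 103 110 109 102 99 102 105 113 129 142 151 153 155 157 158 156
239 288 151 152 152 149 151 147 140 116 100 91 92 91 93 95 98 98 96 96 95 94 93 94 105 125 147 155 155 157 155
241 288 152 152 151 152 150 142 119 95 84 86 90 93 96 95 94 95 97 96 92 92 91 89 90 106 129 149 155 157 157
243 288 154 154 152 152 150 138 105 89 85 88 90 91 93 94 95 95 97 96 95 93 92 90 88 96 118 146 154 156 156
245 288 153 155 156 156 155 144 110 90 89 91 90 92 92 93 94 96 95 97 94 91 91 91 89 94 115 143 151 155 155
top rim [[275.91832065 222.7787676 ]]
```

Request:
creep_tool([
  [0, 0, 0, 0, 0, 0, 0.01],
  [0, 0, 0, 0, 0, 0, 0.01],
  [0, 0, 0, 0, 0, 0, 0.01],
])

```text
t: 23.68
tcp_pos: [0.6222, 0.1137, 0.2158]
tcp_rot: [3.141, -0.0, 0.0]
contact_force: [0.2, 0.6, -0.6]
finger_gap: 0.0245
grip_force: 58.9
```

```bash
python3 -c "
from bench import ctrl
print(ctrl.sign_off())"
```

```text
the job is handed in; nothing more can be done
None
```

I handed the job in at 23.7 s with the beaker in the dish, the cup in the beaker, and the pipette held upright and still, its tip about 11 mm above the cup rim and within about 2 mm of centre by my measurements; the sign-off returned no verdict.

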